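# Hold the seasoning mill at pulse

### The arm

A 6-joint arm with a two-finger parallel gripper is mounted at the origin on the work surface. World frame = base frame: x ahead of the robot, y to its left, z up, the work surface at z = 0. Lengths are in m, angles in degrees, forces in N, time in s.
With the tool pointing down it reaches from about 0.35 to 0.875 m from the base axis. Payload 4.2 kg.
Tool frame: the origin (TCP) lies midway between the tips of the shut fingers; the grasp point (between the pads) lies 19 mm behind it; z points along the fingers, y is the line along which they close (so a half turn about z gives the same grasp; the last joint's range is limited). The gripper opens to 87 mm and grips with 3 to 60 N. Pads are 19 mm wide; open, the fingers measure 117 mm over their backs; the gripper's body (75 mm by 190 mm) begins 51 mm behind the grasp point.
Start: joints at [-58.006, 22.042, 0.453, 0, -68.411, -14.817], TCP at [0.185, -0.597, 0.223] pointing down, gripper open.
Joint ranges: [-179.83, 179.83], [-69.29, 118.12], [-61.27, 80.66], [-181.25, 117.63], [-171.15, -9.14], [-177.46, 177.46]. Speed limits (degrees/s): [159.86, 159.86, 180, 180, 180, 180].

### API

Orientations are given as a 3x3 rotation matrix whose columns are the frame's x, y, z axes.
In Python, from station import sense, capture, camera_params, finish_job gives the robot as it stands.
- The arm moves only by the tool drive_tool, never from a script. Its argument "rows" is a list of rows, each an object of numbers: "tx", "ty", "tz": the shift along the tool's x, y, z in cm; "ax", "ay", "az": the turn, a rotation vector about the tool's x, y, z in rad; "claw": the finger opening in cm, from 0 to 8.7. In form: [{"tx": .., "ty": .., "tz": .., "ax": .., "ay": .., "az": .., "claw": ..}, ...]. A call has 1 to 10 rows; each row shifts and turns the commanded pose from where the row before left it, along the tool's axes as they then stand; what a row does not reach is not made up. A row lasts 1/12 s, in which the tool goes at most 41.7 mm and 7.16 degrees, less where a joint would pass 70% of its speed; a pose out of reach is approached as far as the arm can. A call with a gripper value outside its range is refused whole. The fingers move at their own pace and stop on an object; the grip force is fixed at half the most. Time passes only in rows, so rows that do not move let the fingers close. It gives the time, the measured TCP pose, the force, the opening and the grip force at its end, in the units of the state.
- sense(): the state, without advancing time (a new reading comes with each control period).
- capture(name): name is "scene" or "top"; returns (picture, depth): 400x640x3 uint8, red, green, blue; 400x640 float32, m along the optical axis (not along the pixel's ray), 0 where there is no reading.
- camera_params(name): a dict with "intrinsics" (3x3 intrinsics, pixels), "k1" (the pictures are not rectified: a ray, as slopes to the right and down, at radius r is drawn at 1 + k1 r^2 times it, then the intrinsics apply), "R" (3x3) and "t" (3): a world point X has camera coordinates R X + t. Camera axes: x right, y down, z forward; pixel columns grow to the right and rows downward; lengths in m; the calibration is good to about 2 mm. A picture is of the moment at which its call begins. camera_params takes no time and is no camera call.
- finish_job(): hands the job in; it is judged then, once.
The state is a dict: "time_s": time; "joints": joint angles; "joint_velocities": joint speeds; "effort": joint torques, N m; "tcp_pos": TCP position; "ee_rot": TCP orientation; "wrist_force": force on the tool from outside, world axes, zero at the start; "moment": the same for the moment, N m; "gripper_width": opening from 0.0 (shut) to 1.0 (fully open); "gripper_force": force on a finger pad.
Only numpy, scipy, OpenCV 4.12 (cv2) and the standard library are available. Lean on these libraries where they do the work, as an engineer would, in place of code of your own. Each camera call takes 0.05 s, during which the arm holds its last target. There are 200 camera calls.

### The job

Pick up the black lid by its orange grip bar, lower it into the red seasoning mill so that its two lugs pass down through the two gaps and it sits fully home, then turn it clockwise (seen from above) about 45 degrees, to the green pulse mark, half of the way to the yellow mark where it would click and lock. Never let it reach the lock. A spring turns the lid back if it is let go, so finish while still gripping the lid and holding it seated at the green mark; leave the sauce bottle, bowl and tin where they stand.

Things in the scene. Friction and masses are not known exactly. Their poses are not given: they have to be found in the camera images.
- lid_center (a point): Loose black bayonet lid, 0.1 to 0.2 kg, 54 mm tall, starts upright on the worktop. Point on its axis, 27 mm above its underside; z up, x along bar and lugs. Plug 66 mm in diameter, 14 mm tall, with two lugs at +x and -x (14 mm wide, 6 mm tall from the underside up, reaching 41 mm from the axis); above it a flange 96 mm in diameter, 14 to 20 mm above the underside.
- lid_bar (a point): Centre of the lid's orange grip bar, on the lid's axis, 37 mm above the lid's underside (10 mm above lid_center). The bar stands on the flange: 64 mm long (along x), 16 mm thick (along y), 34 mm tall. A white stripe on the flange at each end of the bar points along the lugs. The lid is the same after a half turn.
- mill_seat (a point): Centre of the seat floor of the red seasoning mill, a round fixed housing 120 mm in diameter (132 mm at the foot), 98 mm tall. On its axis, 85 mm above the worktop, 13 mm below the rim; z up, x along the two gaps. The lid enters with its bar along this x, either way round. Fully home, its underside lies on this floor: lid_center 27 mm above this point. Turned clockwise, the lugs go under the ears.
- mill_gap (a point): Centre of the gap at the seat's +x side, level with the rim; a like one is at -x. The mouth is 88 mm wide inside and partly closed by two pale metal ears (5 mm thick, tops level with the rim, 72 mm between their inner edges), which leave these two gaps, each 19 mm wide. A white mark on the rim stands at each gap.
- mill_pulse (a point): Green pulse mark on the mill's rim, 55 mm from the axis, 45 degrees clockwise (from above) from the gap at +x; a like one is opposite. The lid's white stripes point at the two green marks when it is at pulse. Yellow marks, 85 degrees clockwise from the gaps, show the lock.
- drive_ring (a joint): Angle (rad) of the sprung ring in the seat, turned by the lid's lugs: 0 at rest (in line with the gaps), growing clockwise from above, stop at 1.5. The lugs have 2.5 mm play each side, so it lags the lid by about 0.07: lid at green mark = about 0.71. Return spring 0.06 N m at 0, plus 0.1 N m per rad. From about 0.95 the lugs press sprung plungers; it locks with a click at about 1.4.
- sauce_center (a point): Bystander: yellow sauce bottle, 56 mm in diameter, 150 mm tall; point on its axis 75 mm above its underside, z up.
- dip_bowl_center (a point): Bystander: white bowl, 90 mm in diameter, 45 mm tall; point on its axis 22 mm above its underside, z up.
- salt_tin_center (a point): Bystander: bare metal tin, 64 mm in diameter, 90 mm tall; point on its axis 45 mm above its underside, z up.
Not all that is in view belongs to the job. Leave any blue or turquoise look-alike of the part that bears dip_bowl_center alone.

How it is judged:
By the outcome, as a careful person would: the job done as asked, in the order asked, and still so for the second after the job is handed in, while the arm keeps its last pose, push and grip.
It also fails if it takes over 42 s, if anything falls off the work surface, if the arm or the gripper's body presses on something with over 40 N, if the wrist force passes 120 N, or if a joint passes its speed limit or range.

## Working session

There is one attempt and no reset: what is moved stays moved. The work goes in short steps, Python scripts to look and compute and a tool call to move; the robot and the scene stay as the last step left them, time stands still between calls to the robot, and variables do not carry over. Pictures are saved under pics/ and viewed, at most 10 in all, crops included, and the job is handed in when it is done.

Besides the shell and the picture viewer there is one more tool, called as a command line: name --argument value ..., lists and objects as JSON in quotes. drive_tool: Moves the arm, as the interface text tells. Its arguments: {"type":"object","properties":{"rows":{"type":"array"}},"required":["rows"]}

```bash
mkdir -p pics; cat > h.py <<'E'
import numpy as np, cv2
from station import sense, capture, camera_params, finish_job
def cap(n,f):
    p,d=capture(n); cv2.imwrite(f'pics/{f}.png',p[:,:,::-1]); np.savez(f'pics/{f}.npz',p=p,d=d); return p,d
def world(n,u,v,z):
    c=camera_params(n); K=np.array(c['intrinsics']);R=np.array(c['R']);t=np.array(c['t'])
    uv=np.stack([np.ravel(u),np.ravel(v)],-1).astype(float).reshape(-1,1,2)
    q=cv2.undistortPoints(uv,K,np.array([c['k1'],0,0,0,0.]))[:,0]
    r=np.c_[q,np.ones(len(q))]
    return r,R,t,z
def bydepth(n,u,v,d):
    r,R,t,_=world(n,u,v,0); return (r*np.ravel(d)[:,None]-t)@R
def byz(n,u,v,z):
    r,R,t,_=world(n,u,v,0); o=-R.T@t; w=r@R; return o+w*((z-o[2])/w[:,2])[:,None]
def pix(n,X):
    c=camera_params(n); return cv2.projectPoints(np.array(X,float).reshape(-1,1,3),cv2.Rodrigues(np.array(c['R']))[0],np.array(c['t'],float),np.array(c['intrinsics'],float),np.array([c['k1'],0,0,0,0.]))[0][:,0]
E
python3 - <<'E'
from h import *
a,_=cap('scene','s0'); b,_=cap('top','t0')
cv2.imwrite('pics/both.png',cv2.resize(np.vstack([a,b])[:,:,::-1],(480,600)))
for n in('scene','top'):
    c=camera_params(n);print(n,-np.array(c['R']).T@c['t'],c['k1'])
print(sense())
E
```

```text
scene [1.42473125 0.1968492  1.00673836] 0.01622474413306804
top [ 0.49973948 -0.00341809  1.0768014 ] -0.0120861167701959
{'time_s': 0.1, 'joints': array([-5.80077189e+01,  2.20848303e+01,  3.88816461e-01, -2.52417056e-02,
       -6.84120454e+01, -1.48156483e+01]), 'joint_velocities': array([-0.01282986, -0.09499657,  0.19824391,  0.05326162,  0.02208789,
        0.00676472]), 'effort': array([-2.16551325e-04, -3.91689599e+01,  1.87932783e+01,  4.23201039e+00,
        1.34060168e-02, -8.43691964e-05]), 'tcp_pos': array([ 0.18442318, -0.59661069,  0.22159352]), 'ee_rot': array([[-9.55446824e-01, -2.95162567e-01, -6.51757830e-04],
       [-2.95163274e-01,  9.55445101e-01,  1.81654836e-03],
       [ 8.65417483e-05,  1.92799034e-03, -9.99998138e-01]]), 'wrist_force': array([ 0.03460121, -0.16465321, -0.1795179 ]), 'moment': array([ 0.03272966, -0.00919836, -0.00743371]), 'gripper_force': 0.0, 'gripper_width': 0.995960448782115}
```

View pics/s0.png

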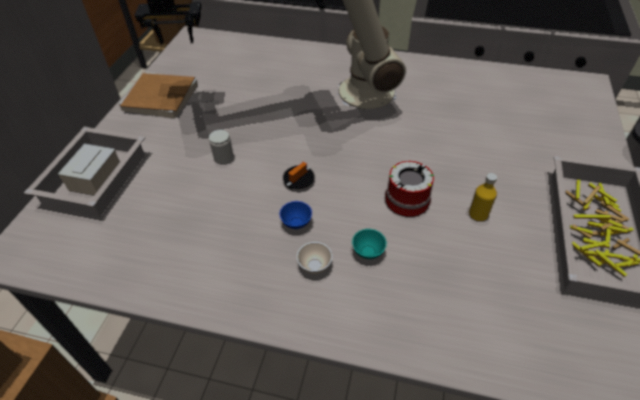

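View pics/t0.png

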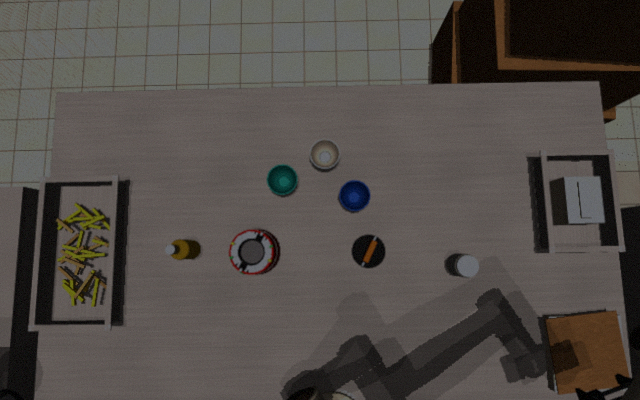

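Top view: the lid is at (369,251), with its orange bar running from (363,266) to (375,237). The mill is at (253,252), the sauce bottle at (180,250) and the tin at (465,265). The bowls are white (324,155), teal (282,180) and blue (354,196). The only round dark object with an orange bar is (369,251). The black robot parts are not lids, and the only red round object is the mill. Next is one close crop to check this.

```bash
python3 - <<'E'
from h import *
f=np.load('pics/t0.npz');p,d=f['p'],f['d']
a=p[215:290,215:290];b=p[215:290,332:407]
im=cv2.resize(np.hstack([a,b]),None,fx=5.3,fy=5.3,interpolation=cv2.INTER_CUBIC)
cv2.imwrite('pics/crop0.png',cv2.convertScaleAbs(im[:,:,::-1],alpha=1.6))
hsv=cv2.cvtColor(p,cv2.COLOR_RGB2HSV).astype(int);H,S,V=hsv[...,0],hsv[...,1],hsv[...,2]
yy,xx=np.mgrid[:400,:640]
m=(H>4)&(H<18)&(S>170)&(V>110)&(xx>340)&(xx<400)&(yy>220)&(yy<285)
v,u=np.nonzero(m); P=bydepth('top',u,v,d[m]); print(len(u),np.median(P,0))
W=byz('top',u,v,0.054)[:,:2]; r=cv2.minAreaRect(W.astype(np.float32)*1000); print('bar rect mm',r, cv2.boxPoints(r))
# mill by rim height from depth
m=(xx>215)&(xx<290)&(yy>215)&(yy<290); Q=bydepth('top',xx[m],yy[m],d[m]); s=(Q[:,2]>.090)&(Q[:,2]<.106)
print('rim n',s.sum(),np.median(Q[s],0),Q[s].min(0),Q[s].max(0)); print('mill rect',cv2.minEnclosingCircle(Q[s][:,:2].astype(np.float32)))
m=(xx>340)&(xx<400)&(yy>220)&(yy<285); Q=bydepth('top',xx[m],yy[m],d[m]); s=(Q[:,2]>.012)&(Q[:,2]<.03)
print('flange',s.sum(),cv2.minEnclosingCircle(Q[s][:,:2].astype(np.float32)))
E
```

```text
Traceback (most recent call last):
  File "h.py", line 12, in bydepth
    r,R,t,_=world(n,u,v,0); return (r*np.ravel(d)[:,None]-t)@R
            ~~~~~^^^^^^^^^
  File "h.py", line 8, in world
    q=cv2.undistortPoints(uv,K,np.array([c['k1'],0,0,0,0.]))[:,0]
      ~~~~~~~~~~~~~~~~~~~^^^^^^^^^^^^^^^^^^^^^^^^^^^^^^^^^^^
cv2.error: OpenCV(4.12.0) /io/opencv/modules/calib3d/src/undistort.dispatch.cpp:347: error: (-215:Assertion failed) CV_IS_MAT(_src) && CV_IS_MAT(_dst) && (_src->rows == 1 || _src->cols == 1) && (_dst->rows == 1 || _dst->cols == 1) && _src->cols + _src->rows - 1 == _dst->rows + _dst->cols - 1 && (CV_MAT_TYPE(_src->type) == CV_32FC2 || CV_MAT_TYPE(_src->type) == CV_64FC2) && (CV_MAT_TYPE(_dst->type) == CV_32FC2 || CV_MAT_TYPE(_dst->type) == CV_64FC2) in function 'cvUndistortPointsInternal'
```

View pics/crop0.png

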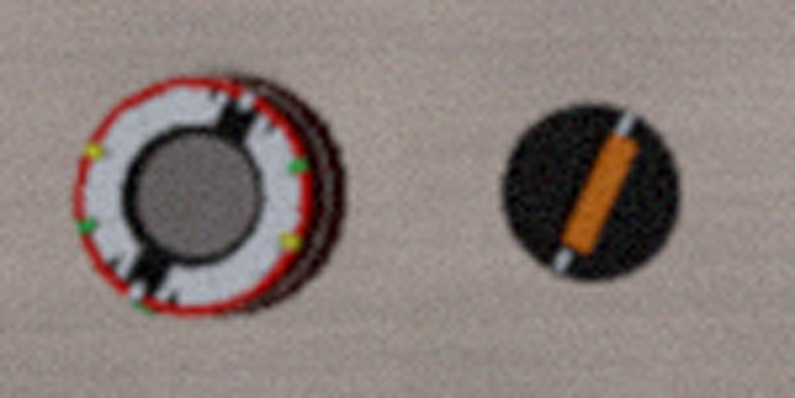

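The crop confirms both parts: the lid with its orange bar and white stripes at (627,122) and (563,262), and the mill with gaps at crop (238,115) and (148,272). Green marks are at (297,165) and (88,226), yellow at (290,242) and (95,152).

```bash
cat > meas.py <<'E'
from h import *
import sys
f=np.load('pics/t0.npz');p,d=f['p'],f['d']
hsv=cv2.cvtColor(p,cv2.COLOR_RGB2HSV).astype(int);H,S,V=hsv[...,0],hsv[...,1],hsv[...,2]
yy,xx=np.mgrid[:400,:640]
L=(xx>340)&(xx<400)&(yy>220)&(yy<285); M=(xx>215)&(xx<290)&(yy>215)&(yy<290)
m=(H>4)&(H<20)&(S>140)&(V>70)&L
v,u=np.nonzero(m); print(len(u))
P=bydepth('top',u,v,d[m]); print('bar depth med',np.median(P,0))
W=byz('top',u,v,0.054)[:,:2]; print('bar',W.mean(0),cv2.minAreaRect(W.astype(np.float32)*1000))
c,e=np.linalg.eigh(np.cov(W.T)); print('bar ang',np.degrees(np.arctan2(e[1,1],e[0,1])))
Q=bydepth('top',xx[L],yy[L],d[L]); s=(Q[:,2]>.012)&(Q[:,2]<.03)
print('flange',s.sum(),cv2.minEnclosingCircle(Q[s][:,:2].astype(np.float32)))
b=(V<50)&L; v,u=np.nonzero(b); W2=byz('top',u,v,.02); print('flange col',cv2.minEnclosingCircle(W2[:,:2].astype(np.float32)))
Q=bydepth('top',xx[M],yy[M],d[M]); s=(Q[:,2]>.092)&(Q[:,2]<.106)
print('rim',s.sum(),np.median(Q[s],0),cv2.minEnclosingCircle(Q[s][:,:2].astype(np.float32)))
for nm,k in (('green',(H>40)&(H<80)&(S>90)&(V>50)),('yellow',(H>20)&(H<35)&(S>110)&(V>70))):
    n,l,st,c=cv2.connectedComponentsWithStats((k&M).astype(np.uint8))
    for i in range(1,n):
        if st[i,4]>1: print(nm,st[i,4],c[i],byz('top',*c[i],.098)[0])
for nm,q in(('gap',(246,98)),('gap',(138,293)),('lidstripe',(627,122)),('lidstripe',(563,262))):
    w=byz('top',q[0]/5.3+(215 if nm=='gap' else 257),q[1]/5.3+215,.098 if nm=='gap' else .02)[0]; print(nm,w)
E
python3 meas.py
```

```text
117
bar depth med [ 0.48983126 -0.11561997  0.05438196]
bar [ 0.49020579 -0.1150129 ] ((490.2386779785156, -115.01118469238281), (14.65673542022705, 62.09617233276367), 63.53839111328125)
bar ang 153.53572456330994
flange 727 ((0.4912986159324646, -0.11350063234567642), 0.04778696224093437)
flange col ((0.49035099148750305, -0.11421438306570053), 0.04759135842323303)
rim 974 [0.49431555 0.20610103 0.09862931] ((0.4949911832809448, 0.206008642911911), 0.06049733981490135)
green 5 [271.2 245.6] [0.50857263 0.15269755 0.098     ]
green 5 [230.8 257.4] [0.47884189 0.26091213 0.098     ]
yellow 8 [232.125 242.875] [0.51740563 0.25793122 0.098     ]
yellow 6 [269.16666667 260.16666667] [0.47008391 0.15805095 0.098     ]
gap [0.54132256 0.17915097 0.098     ]
gap [0.44452522 0.23302018 0.098     ]
lidstripe [ 0.5263728  -0.13578576  0.02      ]
lidstripe [ 0.4516697  -0.09887657  0.02      ]
```

drive_tool --rows '[{"tx": -2.9, "ty": 2.47}, {"tx": -2.9, "ty": 2.47}, {"tx": -2.9, "ty": 2.47}, {"tx": -2.9, "ty": 2.47}, {"tx": -2.9, "ty": 2.47}, {"tx": -2.9, "ty": 2.47}, {"tx": -2.9, "ty": 2.47}, {"tx": -2.9, "ty": 2.47}, {"tx": -2.9, "ty": 2.47}, {"tx": -2.9, "ty": 2.47}]'

```text
invalid input at $.rows[0]: expected keys tx, ty, tz, ax, ay, az, claw
```

drive_tool --rows '[{"tx": -2.9, "ty": 2.47}, {"tx": -2.9, "ty": 2.47}, {"tx": -2.9, "ty": 2.47}, {"tx": -2.9, "ty": 2.47}, {"tx": -2.9, "ty": 2.47}, {"az": -0.12}, {"az": -0.12}, {"az": -0.12}, {"az": -0.12}, {"az": -0.12}]'

```text
invalid input at $.rows[0]: expected keys tx, ty, tz, ax, ay, az, claw
```

drive_tool --rows '[{"az": -0.12}, {"az": -0.12}, {"az": -0.12}, {"az": -0.12}, {"az": -0.12}, {"az": -0.12}, {"az": -0.12}, {"az": -0.12}, {"az": -0.12}, {"az": -0.12}]'

```text
invalid input at $.rows[0]: expected keys tx, ty, tz, ax, ay, az, claw
```

drive_tool --rows '[{"az": -0.12}, {"az": -0.12}, {"az": -0.12}, {"az": -0.12}, {"az": -0.1, "tz": 1}, {"tz": 2}, {"tz": 2}, {"tz": 1}, {}, {}]'

```text
invalid input at $.rows[0]: expected keys tx, ty, tz, ax, ay, az, claw
```

```bash
cat > e.py <<'E'
from h import *
import sys
x,y,yaw=map(float,sys.argv[1:4]) # target xy, tool-y yaw deg
s=sense();R=s['ee_rot'];p=s['tcp_pos'];print('t',s['time_s'],'p',p.round(4),'F',s['wrist_force'].round(1),'M',s['moment'].round(2),'w',round(s['gripper_width']*8.7,2),'gf',s['gripper_force'],'j',s['joints'].round(1))
a=np.radians(yaw);T=np.array([[np.sin(a),np.cos(a),0],[-np.cos(a),np.sin(a),0],[0,0,-1]]).T.T
T=np.c_[[np.sin(a),-np.cos(a),0],[np.cos(a),np.sin(a),0],[0,0,-1]]
dr=cv2.Rodrigues(R.T@T)[0].ravel()
print('yaw',np.degrees(np.arctan2(R[1,1],R[0,1])).round(2),'shift cm',(R.T@np.array([x-p[0],y-p[1],0])*100).round(3),'rot',dr.round(4))
E
python3 e.py 0.4903 -0.1147 243.5
```

```text
t 0.1 p [ 0.1844 -0.5966  0.2216] F [ 0.  -0.2 -0.2] M [ 0.03 -0.01 -0.01] w 8.66 gf 0.0 j [-58.   22.1   0.4  -0.  -68.4 -14.8]
yaw 107.17 shift cm [-43.449  37.016   0.068] rot [ 5.8420e-01 -1.4581e+00 -1.4000e-03]
```

drive_tool --rows '[{"tx": -2.9, "ty": 2.47, "tz": 0, "ax": 0, "ay": 0, "az": 0, "claw": 8.7}, {"tx": -2.9, "ty": 2.47, "tz": 0, "ax": 0, "ay": 0, "az": 0, "claw": 8.7}, {"tx": -2.9, "ty": 2.47, "tz": 0, "ax": 0, "ay": 0, "az": 0, "claw": 8.7}, {"tx": -2.9, "ty": 2.47, "tz": 0, "ax": 0, "ay": 0, "az": 0, "claw": 8.7}, {"tx": -2.9, "ty": 2.47, "tz": 0, "ax": 0, "ay": 0, "az": 0, "claw": 8.7}, {"tx": -2.9, "ty": 2.47, "tz": 0, "ax": 0, "ay": 0, "az": 0, "claw": 8.7}, {"tx": -2.9, "ty": 2.47, "tz": 0, "ax": 0, "ay": 0, "az": 0, "claw": 8.7}, {"tx": -2.9, "ty": 2.47, "tz": 0, "ax": 0, "ay": 0, "az": 0, "claw": 8.7}, {"tx": -2.9, "ty": 2.47, "tz": 0, "ax": 0, "ay": 0, "az": 0, "claw": 8.7}, {"tx": -2.9, "ty": 2.47, "tz": 0, "ax": 0, "ay": 0, "az": 0, "claw": 8.7}]'

```text
time_s: 0.93
tcp_pos: [0.3891, -0.2736, 0.2224]
ee_rot: [[-0.955, -0.295, -0.0], [-0.295, 0.955, 0.0], [0.0, 0.0, -1.0]]
wrist_force: [0.8, 0.3, -0.6]
gripper_width: 1.0
gripper_force: 0.0
```

drive_tool --rows '[{"tx": -2.9, "ty": 2.47, "tz": 0, "ax": 0, "ay": 0, "az": 0, "claw": 8.7}, {"tx": -2.9, "ty": 2.47, "tz": 0, "ax": 0, "ay": 0, "az": 0, "claw": 8.7}, {"tx": -2.9, "ty": 2.47, "tz": 0, "ax": 0, "ay": 0, "az": 0, "claw": 8.7}, {"tx": -2.9, "ty": 2.47, "tz": 0, "ax": 0, "ay": 0, "az": 0, "claw": 8.7}, {"tx": -2.9, "ty": 2.47, "tz": 0, "ax": 0, "ay": 0, "az": 0, "claw": 8.7}, {"tx": 0, "ty": 0, "tz": 0, "ax": 0, "ay": 0, "az": -0.12, "claw": 8.7}, {"tx": 0, "ty": 0, "tz": 0, "ax": 0, "ay": 0, "az": -0.12, "claw": 8.7}, {"tx": 0, "ty": 0, "tz": 0, "ax": 0, "ay": 0, "az": -0.12, "claw": 8.7}, {"tx": 0, "ty": 0, "tz": 0, "ax": 0, "ay": 0, "az": -0.12, "claw": 8.7}, {"tx": 0, "ty": 0, "tz": 0, "ax": 0, "ay": 0, "az": -0.12, "claw": 8.7}]'

```text
time_s: 1.77
tcp_pos: [0.4905, -0.1144, 0.222]
ee_rot: [[-0.617, -0.787, -0.001], [-0.787, 0.617, 0.0], [0.001, 0.001, -1.0]]
wrist_force: [0.4, -0.2, -0.2]
gripper_width: 0.999
gripper_force: 0.0
```

drive_tool --rows '[{"tx": 0, "ty": 0, "tz": 0, "ax": 0, "ay": 0, "az": -0.12, "claw": 8.7}, {"tx": 0, "ty": 0, "tz": 0, "ax": 0, "ay": 0, "az": -0.12, "claw": 8.7}, {"tx": 0, "ty": 0, "tz": 0, "ax": 0, "ay": 0, "az": -0.12, "claw": 8.7}, {"tx": 0, "ty": 0, "tz": 0, "ax": 0, "ay": 0, "az": -0.12, "claw": 8.7}, {"tx": 0, "ty": 0, "tz": 0, "ax": 0, "ay": 0, "az": -0.12, "claw": 8.7}, {"tx": 0, "ty": 0, "tz": 0, "ax": 0, "ay": 0, "az": -0.12, "claw": 8.7}, {"tx": 0, "ty": 0, "tz": 0, "ax": 0, "ay": 0, "az": -0.12, "claw": 8.7}, {"tx": 0, "ty": 0, "tz": 0, "ax": 0, "ay": 0, "az": -0.12, "claw": 8.7}, {"tx": 0, "ty": 0, "tz": 0, "ax": 0, "ay": 0, "az": -0.12, "claw": 8.7}, {"tx": 0, "ty": 0, "tz": 0, "ax": 0, "ay": 0, "az": -0.12, "claw": 8.7}]'

```text
time_s: 2.6
tcp_pos: [0.4904, -0.1146, 0.2221]
ee_rot: [[0.51, -0.86, -0.001], [-0.86, -0.51, 0.0], [-0.001, 0.001, -1.0]]
wrist_force: [-0.3, 0.4, 0.6]
gripper_width: 0.999
gripper_force: 0.0
```

drive_tool --rows '[{"tx": 0, "ty": 0, "tz": 0, "ax": 0, "ay": 0, "az": -0.12, "claw": 8.7}, {"tx": 0, "ty": 0, "tz": 0, "ax": 0, "ay": 0, "az": -0.12, "claw": 8.7}, {"tx": 0, "ty": 0, "tz": 0, "ax": 0, "ay": 0, "az": -0.12, "claw": 8.7}, {"tx": 0, "ty": 0, "tz": 0, "ax": 0, "ay": 0, "az": -0.12, "claw": 8.7}, {"tx": 0, "ty": 0, "tz": 1, "ax": 0, "ay": 0, "az": -0.1, "claw": 8.7}, {"tx": 0, "ty": 0, "tz": 2, "ax": 0, "ay": 0, "az": 0, "claw": 8.7}, {"tx": 0, "ty": 0, "tz": 2, "ax": 0, "ay": 0, "az": 0, "claw": 8.7}, {"tx": 0, "ty": 0, "tz": 2, "ax": 0, "ay": 0, "az": 0, "claw": 8.7}, {"tx": 0, "ty": 0, "tz": 0, "ax": 0, "ay": 0, "az": 0, "claw": 8.7}, {"tx": 0, "ty": 0, "tz": 0, "ax": 0, "ay": 0, "az": 0, "claw": 8.7}]'

```text
time_s: 3.43
tcp_pos: [0.4901, -0.1148, 0.1518]
ee_rot: [[0.895, -0.445, -0.003], [-0.445, -0.895, -0.0], [-0.002, 0.002, -1.0]]
wrist_force: [0.4, 0.3, 0.6]
gripper_width: 1.003
gripper_force: 0.0
```

```bash
sed -i 's/^T=np.c_.*/T=np.c_[[-np.sin(a),np.cos(a),0],[np.cos(a),np.sin(a),0],[0,0,-1]]/' e.py
python3 e.py 0.4903 -0.1147 243.5
```

```text
t 3.4333 p [ 0.4901 -0.1148  0.1518] F [0.4 0.3 0.6] M [-0.03  0.15 -0.02] w 8.72 gf 0.0 j [  5.3  14.2 -22.2   0.  -53.8  58.2]
yaw -116.45 shift cm [ 0.014 -0.016 -0.   ] rot [0.0017 0.0024 0.0009]
```

drive_tool --rows '[{"tx": 0, "ty": 0, "tz": 3, "ax": 0, "ay": 0, "az": 0, "claw": 8.7}, {"tx": 0, "ty": 0, "tz": 3, "ax": 0, "ay": 0, "az": 0, "claw": 8.7}, {"tx": 0, "ty": 0, "tz": 3, "ax": 0, "ay": 0, "az": 0, "claw": 8.7}, {"tx": 0, "ty": 0, "tz": 2, "ax": 0, "ay": 0, "az": 0, "claw": 8.7}, {"tx": 0, "ty": 0, "tz": 1, "ax": 0, "ay": 0, "az": 0, "claw": 8.7}, {"tx": 0, "ty": 0, "tz": 0.65, "ax": 0, "ay": 0, "az": 0, "claw": 8.7}, {"tx": 0, "ty": 0, "tz": 0, "ax": 0, "ay": 0, "az": 0, "claw": 4}, {"tx": 0, "ty": 0, "tz": 0, "ax": 0, "ay": 0, "az": 0, "claw": 2.5}, {"tx": 0, "ty": 0, "tz": 0, "ax": 0, "ay": 0, "az": 0, "claw": 2.5}, {"tx": 0, "ty": 0, "tz": 0, "ax": 0, "ay": 0, "az": 0, "claw": 2.5}]'

```text
time_s: 4.27
tcp_pos: [0.4918, -0.1146, 0.0273]
ee_rot: [[0.895, -0.445, 0.003], [-0.445, -0.895, 0.0], [0.002, -0.001, -1.0]]
wrist_force: [-0.1, -0.2, 0.2]
gripper_width: 0.779
gripper_force: 0.0
```

drive_tool --rows '[{"tx": 0, "ty": 0, "tz": 0, "ax": 0, "ay": 0, "az": 0, "claw": 0}, {"tx": 0, "ty": 0, "tz": 0, "ax": 0, "ay": 0, "az": 0, "claw": 0}, {"tx": 0, "ty": 0, "tz": 0, "ax": 0, "ay": 0, "az": 0, "claw": 0}, {"tx": 0, "ty": 0, "tz": 0, "ax": 0, "ay": 0, "az": 0, "claw": 0}, {"tx": 0, "ty": 0, "tz": 0, "ax": 0, "ay": 0, "az": 0, "claw": 0}, {"tx": 0, "ty": 0, "tz": 0, "ax": 0, "ay": 0, "az": 0, "claw": 0}]'

```text
time_s: 4.77
tcp_pos: [0.4908, -0.1147, 0.0261]
ee_rot: [[0.895, -0.446, 0.0], [-0.446, -0.895, -0.0], [0.0, 0.0, -1.0]]
wrist_force: [-1.1, 0.6, -0.4]
gripper_width: 0.323
gripper_force: 0.0
```

```bash
python3 e.py 0.4903 -0.1147 243.5
```

```text
t 4.7667 p [ 0.4908 -0.1147  0.0261] F [-1.1  0.6 -0.4] M [-0.07  0.14 -0.02] w 2.81 gf 0.0 j [  5.3  24.3 -30.1   0.  -35.6  58.2]
yaw -116.46 shift cm [-0.04   0.025  0.   ] rot [ 0.     -0.      0.0008]
```

Still closing.

drive_tool --rows '[{"tx": 0, "ty": 0, "tz": 0, "ax": 0, "ay": 0, "az": 0, "claw": 0}, {"tx": 0, "ty": 0, "tz": 0, "ax": 0, "ay": 0, "az": 0, "claw": 0}, {"tx": 0, "ty": 0, "tz": 0, "ax": 0, "ay": 0, "az": 0, "claw": 0}, {"tx": 0, "ty": 0, "tz": 0, "ax": 0, "ay": 0, "az": 0, "claw": 0}, {"tx": 0, "ty": 0, "tz": 0, "ax": 0, "ay": 0, "az": 0, "claw": 0}, {"tx": 0, "ty": 0, "tz": 0, "ax": 0, "ay": 0, "az": 0, "claw": 0}]'

```text
time_s: 5.27
tcp_pos: [0.4905, -0.1148, 0.026]
ee_rot: [[0.895, -0.446, -0.001], [-0.446, -0.895, -0.0], [-0.0, 0.0, -1.0]]
wrist_force: [-1.1, -1.6, 0.6]
gripper_width: 0.182
gripper_force: 30.0
```

drive_tool --rows '[{"tx": 0, "ty": 0, "tz": -2, "ax": 0, "ay": 0, "az": 0, "claw": 0}, {"tx": 0, "ty": 0, "tz": -3, "ax": 0, "ay": 0, "az": 0, "claw": 0}, {"tx": 0, "ty": 0, "tz": -3, "ax": 0, "ay": 0, "az": 0, "claw": 0}, {"tx": 0, "ty": 0, "tz": -3, "ax": 0, "ay": 0, "az": 0, "claw": 0}, {"tx": 0, "ty": 0, "tz": -3, "ax": 0, "ay": 0, "az": 0, "claw": 0}, {"tx": 0, "ty": 0, "tz": -1, "ax": 0, "ay": 0, "az": 0, "claw": 0}, {"tx": 0, "ty": 0, "tz": 0, "ax": 0, "ay": 0, "az": 0, "claw": 0}, {"tx": 0, "ty": 0, "tz": 0, "ax": 0, "ay": 0, "az": 0, "claw": 0}]'

```text
time_s: 5.93
tcp_pos: [0.4901, -0.1143, 0.175]
ee_rot: [[0.895, -0.446, -0.001], [-0.446, -0.895, 0.001], [-0.001, -0.001, -1.0]]
wrist_force: [0.3, -0.4, -2.3]
gripper_width: 0.183
gripper_force: 30.0
```

```bash
python3 e.py 0.494 0.2066 240.2
```

```text
t 5.9333 p [ 0.4901 -0.1143  0.175 ] F [ 0.3 -0.4 -2.3] M [-0.08  0.23 -0.01] w 1.59 gf 29.999726400710642 j [  5.3  12.7 -20.4  -0.1 -57.   58.2]
yaw -116.49 shift cm [-13.961 -28.894   0.034] rot [-0.0005  0.0014  0.0577]
```

drive_tool --rows '[{"tx": -1.4, "ty": -2.89, "tz": 0, "ax": 0, "ay": 0, "az": 0, "claw": 0}, {"tx": -1.4, "ty": -2.89, "tz": 0, "ax": 0, "ay": 0, "az": 0, "claw": 0}, {"tx": -1.4, "ty": -2.89, "tz": 0, "ax": 0, "ay": 0, "az": 0, "claw": 0}, {"tx": -1.4, "ty": -2.89, "tz": 0, "ax": 0, "ay": 0, "az": 0, "claw": 0}, {"tx": -1.4, "ty": -2.89, "tz": 0, "ax": 0, "ay": 0, "az": 0, "claw": 0}, {"tx": -1.4, "ty": -2.89, "tz": 0, "ax": 0, "ay": 0, "az": 0, "claw": 0}, {"tx": -1.4, "ty": -2.89, "tz": 0, "ax": 0, "ay": 0, "az": 0, "claw": 0}, {"tx": -1.4, "ty": -2.89, "tz": 0, "ax": 0, "ay": 0, "az": 0, "claw": 0}, {"tx": -1.4, "ty": -2.89, "tz": 0, "ax": 0, "ay": 0, "az": 0, "claw": 0}, {"tx": -1.4, "ty": -2.89, "tz": 0, "ax": 0, "ay": 0, "az": 0, "claw": 0}]'

```text
time_s: 6.77
tcp_pos: [0.4925, 0.2073, 0.1728]
ee_rot: [[0.895, -0.446, -0.005], [-0.446, -0.895, -0.003], [-0.003, 0.005, -1.0]]
wrist_force: [1.1, 0.4, -0.7]
gripper_width: 0.174
gripper_force: 30.0
```

drive_tool --rows '[{"tx": 0, "ty": 0, "tz": 1, "ax": 0, "ay": 0, "az": 0.058, "claw": 0}, {"tx": 0, "ty": 0, "tz": 1, "ax": 0, "ay": 0, "az": 0, "claw": 0}, {"tx": 0, "ty": 0, "tz": 1, "ax": 0, "ay": 0, "az": 0, "claw": 0}, {"tx": 0, "ty": 0, "tz": 0, "ax": 0, "ay": 0, "az": 0, "claw": 0}, {"tx": 0, "ty": 0, "tz": 0, "ax": 0, "ay": 0, "az": 0, "claw": 0}, {"tx": 0, "ty": 0, "tz": 0, "ax": 0, "ay": 0, "az": 0, "claw": 0}]'

```text
time_s: 7.27
tcp_pos: [0.4943, 0.2056, 0.1458]
ee_rot: [[0.868, -0.497, -0.0], [-0.497, -0.868, -0.001], [0.0, 0.001, -1.0]]
wrist_force: [-0.6, 0.1, -2.0]
gripper_width: 0.179
gripper_force: 30.0
```

```bash
python3 e.py 0.494 0.2066 240.2; python3 - <<'E'
from h import *
p,d=cap('scene','s1');q,_=cap('top','t1')
a=cv2.resize(p[135:225,355:455],(440,396),interpolation=3);b=cv2.resize(q[207:297,205:285],(352,396),interpolation=3)
cv2.imwrite('pics/crop1.png',cv2.convertScaleAbs(np.hstack([a,b])[:,:,::-1],alpha=1.6))
E
```

```text
t 7.2667 p [0.4943 0.2056 0.1458] F [-0.6  0.1 -2. ] M [-0.05  0.15  0.06] w 1.56 gf 29.999742452055216 j [ 40.   17.4 -18.4   0.  -54.1  20.2]
yaw -119.82 shift cm [-0.081 -0.073 -0.   ] rot [ 0.0006 -0.     -0.0004]
```

View pics/crop1.png

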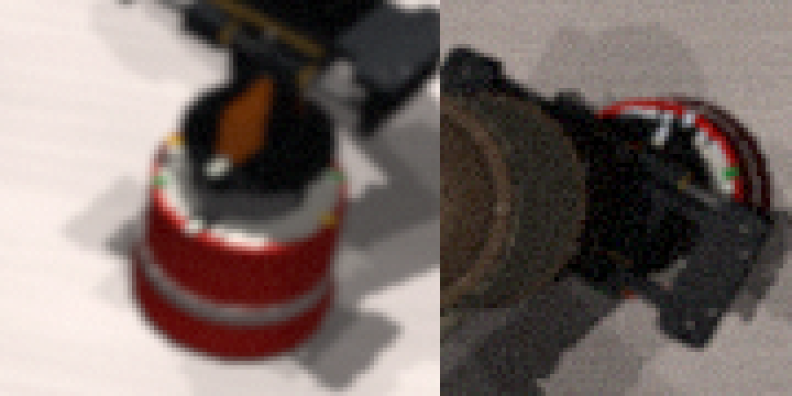

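The lid hangs level over the mill, and its near stripe at (217,165) lines up with the near gap at (195,228). I'll correct the small offset and go down.

drive_tool --rows '[{"tx": -0.08, "ty": -0.07, "tz": 0.5, "ax": 0, "ay": 0, "az": 0, "claw": 0}, {"tx": 0, "ty": 0, "tz": 0.5, "ax": 0, "ay": 0, "az": 0, "claw": 0}, {"tx": 0, "ty": 0, "tz": 0.5, "ax": 0, "ay": 0, "az": 0, "claw": 0}, {"tx": 0, "ty": 0, "tz": 0.3, "ax": 0, "ay": 0, "az": 0, "claw": 0}, {"tx": 0, "ty": 0, "tz": 0, "ax": 0, "ay": 0, "az": 0, "claw": 0}, {"tx": 0, "ty": 0, "tz": 0, "ax": 0, "ay": 0, "az": 0, "claw": 0}]'

```text
time_s: 7.87
tcp_pos: [0.4938, 0.2074, 0.1277]
ee_rot: [[0.868, -0.497, -0.0], [-0.497, -0.868, -0.001], [-0.0, 0.001, -1.0]]
wrist_force: [0.7, 0.3, -1.5]
gripper_width: 0.188
gripper_force: 30.0
```

```bash
python3 e.py 0.494 0.2066 240.2
```

```text
t 7.8667 p [0.4938 0.2074 0.1277] F [ 0.7  0.3 -1.5] M [-0.02  0.12 -0.03] w 1.63 gf 29.999852227047086 j [ 40.1  18.6 -19.7   0.  -51.7  20.1]
yaw -119.77 shift cm [0.059 0.055 0.   ] rot [0.0007 0.0002 0.0005]
```

drive_tool --rows '[{"tx": 0.03, "ty": 0.03, "tz": 0.3, "ax": 0, "ay": 0, "az": 0, "claw": 0}, {"tx": 0, "ty": 0, "tz": 0.3, "ax": 0, "ay": 0, "az": 0, "claw": 0}, {"tx": 0, "ty": 0, "tz": 0.2, "ax": 0, "ay": 0, "az": 0, "claw": 0}, {"tx": 0, "ty": 0, "tz": 0, "ax": 0, "ay": 0, "az": 0, "claw": 0}, {"tx": 0, "ty": 0, "tz": 0, "ax": 0, "ay": 0, "az": 0, "claw": 0}]'

```text
time_s: 8.28
tcp_pos: [0.4939, 0.207, 0.1199]
ee_rot: [[0.868, -0.497, -0.0], [-0.497, -0.868, -0.0], [-0.0, 0.0, -1.0]]
wrist_force: [0.3, 0.3, -1.5]
gripper_width: 0.184
gripper_force: 30.0
```

```bash
python3 e.py 0.494 0.2066 240.2
```

```text
t 8.2833 p [0.4939 0.207  0.1199] F [ 0.3  0.3 -1.5] M [-0.1   0.24 -0.  ] w 1.6 gf 29.999779360368848 j [ 40.1  19.2 -20.3   0.  -50.6  20.1]
yaw -119.78 shift cm [0.027 0.03  0.   ] rot [0.0003 0.0001 0.0004]
```

drive_tool --rows '[{"tx": 0, "ty": 0, "tz": 0.2, "ax": 0, "ay": 0, "az": 0, "claw": 0}, {"tx": 0, "ty": 0, "tz": 0.2, "ax": 0, "ay": 0, "az": 0, "claw": 0}, {"tx": 0, "ty": 0, "tz": 0.2, "ax": 0, "ay": 0, "az": 0, "claw": 0}, {"tx": 0, "ty": 0, "tz": 0.2, "ax": 0, "ay": 0, "az": 0, "claw": 0}, {"tx": 0, "ty": 0, "tz": 0, "ax": 0, "ay": 0, "az": 0, "claw": 0}, {"tx": 0, "ty": 0, "tz": 0, "ax": 0, "ay": 0, "az": 0, "claw": 0}]'

```text
time_s: 8.78
tcp_pos: [0.4939, 0.207, 0.1119]
ee_rot: [[0.868, -0.497, -0.0], [-0.497, -0.868, -0.0], [-0.0, 0.0, -1.0]]
wrist_force: [0.2, -0.5, -1.0]
gripper_width: 0.182
gripper_force: 30.0
```

drive_tool --rows '[{"tx": 0, "ty": 0, "tz": 0.1, "ax": 0, "ay": 0, "az": 0, "claw": 0}, {"tx": 0, "ty": 0, "tz": 0, "ax": 0, "ay": 0, "az": 0, "claw": 0}, {"tx": 0, "ty": 0, "tz": 0, "ax": 0, "ay": 0, "az": 0, "claw": 0}]'

```text
time_s: 9.03
tcp_pos: [0.494, 0.2071, 0.1111]
ee_rot: [[0.868, -0.497, 0.0], [-0.497, -0.868, 0.0], [0.0, -0.0, -1.0]]
wrist_force: [-0.4, 0.3, -1.5]
gripper_width: 0.182
gripper_force: 30.0
```

```bash
python3 e.py 0.494 0.2066 240.2
```

```text
t 9.0333 p [0.494  0.2071 0.1111] F [-0.4  0.3 -1.5] M [-0.06  0.15  0.01] w 1.59 gf 29.99979856889695 j [ 40.1  19.8 -20.9   0.  -49.4  20.1]
yaw -119.78 shift cm [ 0.023  0.046 -0.   ] rot [-0.0002 -0.0001  0.0003]
```

Not touching yet; I'll go on in small steps until the force shows the seat.

drive_tool --rows '[{"tx": 0, "ty": 0, "tz": 0.05, "ax": 0, "ay": 0, "az": 0, "claw": 0}, {"tx": 0, "ty": 0, "tz": 0, "ax": 0, "ay": 0, "az": 0, "claw": 0}, {"tx": 0, "ty": 0, "tz": 0, "ax": 0, "ay": 0, "az": 0, "claw": 0}]'

```text
time_s: 9.28
tcp_pos: [0.4941, 0.2071, 0.111]
ee_rot: [[0.868, -0.497, 0.0], [-0.497, -0.868, 0.0], [0.0, -0.0, -1.0]]
wrist_force: [-1.6, -0.3, 1.8]
gripper_width: 0.177
gripper_force: 30.0
```

drive_tool --rows '[{"tx": 0, "ty": 0, "tz": 0.05, "ax": 0, "ay": 0, "az": 0, "claw": 0}, {"tx": 0, "ty": 0, "tz": 0, "ax": 0, "ay": 0, "az": 0, "claw": 0}, {"tx": 0, "ty": 0, "tz": 0, "ax": 0, "ay": 0, "az": 0, "claw": 0}]'

```text
time_s: 9.53
tcp_pos: [0.4941, 0.2071, 0.111]
ee_rot: [[0.868, -0.496, 0.001], [-0.496, -0.868, 0.0], [0.0, -0.0, -1.0]]
wrist_force: [-1.7, -0.1, 4.4]
gripper_width: 0.184
gripper_force: 30.0
```

drive_tool --rows '[{"tx": 0, "ty": 0, "tz": 0, "ax": 0, "ay": 0, "az": 0.05, "claw": 0}, {"tx": 0, "ty": 0, "tz": 0, "ax": 0, "ay": 0, "az": 0.07, "claw": 0}, {"tx": 0, "ty": 0, "tz": 0, "ax": 0, "ay": 0, "az": 0.07, "claw": 0}, {"tx": 0, "ty": 0, "tz": 0, "ax": 0, "ay": 0, "az": 0.07, "claw": 0}, {"tx": 0, "ty": 0, "tz": 0, "ax": 0, "ay": 0, "az": 0.07, "claw": 0}, {"tx": 0, "ty": 0, "tz": 0, "ax": 0, "ay": 0, "az": 0.07, "claw": 0}, {"tx": 0, "ty": 0, "tz": 0, "ax": 0, "ay": 0, "az": 0, "claw": 0}]'

```text
time_s: 10.12
tcp_pos: [0.4945, 0.2064, 0.1109]
ee_rot: [[0.606, -0.796, 0.001], [-0.796, -0.606, -0.001], [0.001, -0.0, -1.0]]
wrist_force: [-0.5, -2.9, 5.6]
gripper_width: 0.183
gripper_force: 30.0
```

```bash
python3 e.py 0.494 0.2071 195.3
```

```text
t 10.1167 p [0.4945 0.2064 0.1109] F [-0.5 -2.9  5.6] M [-1.19  0.24  0.15] w 1.59 gf 30.008180108852684 j [ 40.1  19.8 -20.9   0.1 -49.3  -2.9]
yaw -142.72 shift cm [-0.085 -0.003 -0.   ] rot [-0.0005 -0.0014  0.3836]
```

drive_tool --rows '[{"tx": 0, "ty": 0, "tz": 0, "ax": 0, "ay": 0, "az": 0.07, "claw": 0}, {"tx": 0, "ty": 0, "tz": 0, "ax": 0, "ay": 0, "az": 0.07, "claw": 0}, {"tx": 0, "ty": 0, "tz": 0, "ax": 0, "ay": 0, "az": 0.07, "claw": 0}, {"tx": 0, "ty": 0, "tz": 0, "ax": 0, "ay": 0, "az": 0.07, "claw": 0}, {"tx": 0, "ty": 0, "tz": 0, "ax": 0, "ay": 0, "az": 0.07, "claw": 0}, {"tx": 0, "ty": 0, "tz": 0, "ax": 0, "ay": 0, "az": 0.03, "claw": 0}, {"tx": 0, "ty": 0, "tz": 0, "ax": 0, "ay": 0, "az": 0, "claw": 0}, {"tx": 0, "ty": 0, "tz": 0, "ax": 0, "ay": 0, "az": 0, "claw": 0}]'

```text
time_s: 10.78
tcp_pos: [0.494, 0.2058, 0.111]
ee_rot: [[0.27, -0.963, -0.0], [-0.963, -0.27, -0.002], [0.002, 0.001, -1.0]]
wrist_force: [-0.5, -5.8, 6.7]
gripper_width: 0.18
gripper_force: 30.0
```

```bash
python3 e.py 0.494 0.2071 195.3; python3 - <<'E'
from h import *
p,d=cap('scene','s2');q,_=cap('top','t2')
a=cv2.resize(p[150:220,375:445],(400,400),interpolation=3);b=cv2.resize(q[212:292,215:295],(400,400),interpolation=3)
cv2.imwrite('pics/crop2.png',cv2.convertScaleAbs(np.hstack([a,b])[:,:,::-1],alpha=1.6))
# predicted crop pixels of stripe end / green mark for angle -74.7, and lid at +-5 deg
for an in(-69.7,-74.7,-79.7,105.3,100.3,110.3):
    c=np.array([np.cos(np.radians(an)),np.sin(np.radians(an))])
    P=[[.494+.04*c[0],.2068+.04*c[1],.105],[.494+.055*c[0],.2068+.055*c[1],.098]]
    print(an,((pix('scene',P)-[375,150])*400/70).round(0).tolist())
E
```

```text
t 10.7833 p [0.494  0.2058 0.111 ] F [-0.5 -5.8  6.7] M [-1.55  0.43  0.17] w 1.57 gf 30.010918923653662 j [ 40.   19.8 -20.9   0.1 -49.4 -24.4]
yaw -164.32 shift cm [-0.127 -0.033 -0.   ] rot [ 0.0007 -0.0021  0.0067]
-69.7 [[125.0, 147.0], [92.0, 160.0]]
-74.7 [[123.0, 142.0], [90.0, 153.0]]
-79.7 [[123.0, 136.0], [89.0, 146.0]]
105.3 [[293.0, 137.0], [323.0, 146.0]]
100.3 [[294.0, 142.0], [324.0, 154.0]]
110.3 [[291.0, 132.0], [320.0, 139.0]]
```

View pics/crop2.png

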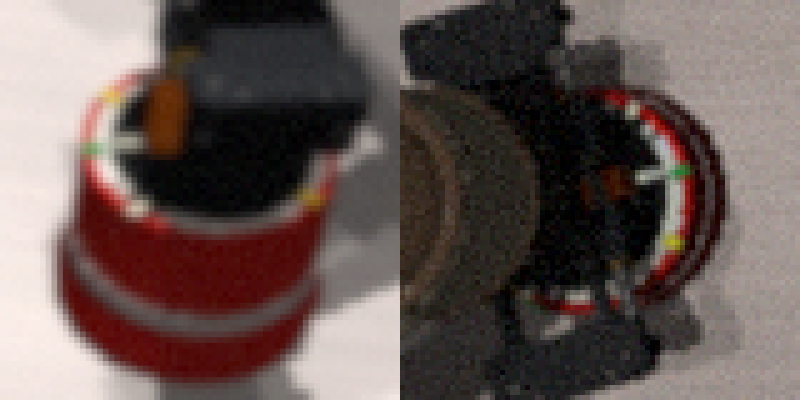

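The lid is seated: z is still 0.111 with 6.7 N of upward push. In both views its stripe points at the green mark: scene crop stripe (125,143) to mark (93,149), top crop stripe (650,177) to mark (681,171). I'll hold for a moment to check it stays put.

drive_tool --rows '[{"tx": 0, "ty": 0, "tz": 0, "ax": 0, "ay": 0, "az": 0, "claw": 0}, {"tx": 0, "ty": 0, "tz": 0, "ax": 0, "ay": 0, "az": 0, "claw": 0}, {"tx": 0, "ty": 0, "tz": 0, "ax": 0, "ay": 0, "az": 0, "claw": 0}, {"tx": 0, "ty": 0, "tz": 0, "ax": 0, "ay": 0, "az": 0, "claw": 0}, {"tx": 0, "ty": 0, "tz": 0, "ax": 0, "ay": 0, "az": 0, "claw": 0}, {"tx": 0, "ty": 0, "tz": 0, "ax": 0, "ay": 0, "az": 0, "claw": 0}, {"tx": 0, "ty": 0, "tz": 0, "ax": 0, "ay": 0, "az": 0, "claw": 0}, {"tx": 0, "ty": 0, "tz": 0, "ax": 0, "ay": 0, "az": 0, "claw": 0}, {"tx": 0, "ty": 0, "tz": 0, "ax": 0, "ay": 0, "az": 0, "claw": 0}, {"tx": 0, "ty": 0, "tz": 0, "ax": 0, "ay": 0, "az": 0, "claw": 0}]'

```text
time_s: 11.72
tcp_pos: [0.494, 0.2058, 0.111]
ee_rot: [[0.27, -0.963, -0.0], [-0.963, -0.27, -0.002], [0.002, 0.001, -1.0]]
wrist_force: [-0.5, -5.3, 5.9]
gripper_width: 0.183
gripper_force: 30.0
```

```bash
python3 e.py 0.494 0.2071 195.3; python3 - <<'E'
from h import *
q,_=cap('top','t3')
c=q[237:257,255:275].astype(int); V=c.min(2)
# stripe on black flange: crop2 x 635-668,y 165-190 -> px
yy,xx=np.mgrid[:400,:640]; g=q.min(2).astype(float)
m=(xx>=262)&(xx<=267)&(yy>=244)&(yy<=250); w=np.where(m,np.clip(g-40,0,None),0); 
P=np.array([byz('top',u,(w[:,u]*np.arange(400)).sum()/w[:,u].sum(),.105)[0] for u in range(262,267) if w[:,u].sum()>0])
print(np.degrees(np.arctan2(P[:,1]-.2062,P[:,0]-.494)).round(1))
E
```

```text
t 11.7167 p [0.494  0.2058 0.111 ] F [-0.5 -5.3  5.9] M [-1.56  0.41  0.11] w 1.59 gf 30.01091571059078 j [ 40.   19.8 -20.9   0.1 -49.4 -24.4]
yaw -164.31 shift cm [-0.127 -0.034 -0.   ] rot [ 0.0007 -0.0021  0.0068]
[-69.4 -70.7 -71.  -71.7 -72.6]
```

drive_tool --rows '[{"tx": 0, "ty": 0, "tz": 0, "ax": 0, "ay": 0, "az": 0.02, "claw": 0}, {"tx": 0, "ty": 0, "tz": 0, "ax": 0, "ay": 0, "az": 0, "claw": 0}, {"tx": 0, "ty": 0, "tz": 0, "ax": 0, "ay": 0, "az": 0, "claw": 0}, {"tx": 0, "ty": 0, "tz": 0, "ax": 0, "ay": 0, "az": 0, "claw": 0}]'

```text
time_s: 12.1
tcp_pos: [0.494, 0.2058, 0.1109]
ee_rot: [[0.251, -0.968, -0.0], [-0.968, -0.251, -0.002], [0.002, 0.001, -1.0]]
wrist_force: [0.1, -5.2, 6.6]
gripper_width: 0.183
gripper_force: 30.0
```

```bash
python3 e.py 0.494 0.2071 195.3; python3 -c "
from station import finish_job; print(finish_job())"
```

```text
t 12.1 p [0.494  0.2058 0.1109] F [ 0.1 -5.2  6.6] M [-1.54  0.41  0.13] w 1.6 gf 30.01112282741815 j [ 40.   19.8 -20.9   0.1 -49.4 -25.6]
yaw -165.46 shift cm [-0.129 -0.035 -0.   ] rot [ 0.0008 -0.0022 -0.0132]
the job is handed in; nothing more can be done
None
```

I handed the job in at 12.1 s, with the lid seated in the mill, turned clockwise about 45 degrees to the green mark (to within about 3 degrees), still gripped and never near the lock.

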